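# Lock the roaster's sight-window ring with a pin spanner

### The arm

A 6-joint arm with a two-finger parallel gripper is mounted at the origin on the work surface. World frame = base frame: x ahead of the robot, y to its left, z up, the work surface at z = 0. Lengths are in m, angles in rad, forces in N, time in s.
With the tool pointing down it reaches from about 0.4 to 0.925 m from the base axis. Payload 12.5 kg.
Tool frame: the origin (TCP) lies midway between the tips of the shut fingers; the grasp point (between the pads) lies 19 mm behind it; z points along the fingers, y is the direction in which the jaws open and shut (so a half turn about z gives the same grasp; the last joint's range is limited). The gripper opens to 95 mm and grips with 3 to 60 N. Pads are 20 mm wide; open, the fingers measure 119 mm over their backs; the gripper's body (75 mm by 180 mm) begins 59 mm behind the grasp point.
Start: joints at [-1.234, 0.491, 1.559, -0, 1.092, -0.106], TCP at [0.268, -0.565, 0.215] pointing down, gripper open.
Joint ranges: [-3.1, 3.1], [-0.84, 2.19], [0.05, 2.79], [-1.13, 4.28], [0.06, 2.93], [-2.69, 2.69]. Speed limits (rad/s): [2.22, 2.22, 2.79, 3.14, 3.14, 3.14].

### API

Orientations are given as a 3x3 rotation matrix whose columns are the frame's x, y, z axes.
In Python, from station import arm, imaging, order gives the robot as it stands.
- The arm moves only by the tool send_rows, never from a script. Its argument "motion" is a list of rows, each a list of 3 entries, a list of its own where there are three numbers: the gripper's target within -1 to 1 (fully open at 1, half-way at 0, shut at -1), then the shift along the world's x, y, z in m, then the turn, a rotation vector about the world's x, y, z in rad. A call has exactly 10 rows; each row shifts and turns the commanded pose from where the row before left it; what a row does not reach is not made up. A row lasts 1/10 s, in which the tool goes at most 50 mm and 8.59 degrees, less where a joint would pass 70% of its speed; a pose out of reach is approached as far as the arm can. A call with a gripper value outside its range is refused whole. The fingers move at their own pace and stop on an object; "grip_force" is the grip in N (left out, the last holds). Time passes only in rows, so rows that do not move let the fingers close, or fill a call up. It gives the time, the measured TCP pose, the force and the opening at its end, in the units of the state.
- arm.get_obs(): the state, without advancing time (a new reading comes with each control period).
- imaging.camera(name): name is "side" or "top" or "wrist"; returns a dict with "color" (420x560x3 uint8, blue, green, red), "fx", "fy", "cx", "cy" (pixels), "T" (4x4, takes a point from camera to world coordinates). Camera axes: x right, y down, z forward; pixel columns grow to the right and rows downward; lengths in m; the calibration is good to about 2 mm. A picture is of the moment at which its call begins. There is no depth.
- order.close_job(): hands the job in, once; it reports no verdict.
The state is a dict: "clock": time; "joint_pos": joint angles; "dq": joint speeds; "joint_efforts": joint torques, N m; "tcp_pos": TCP position; "orientation": TCP orientation; "wrist_force": force on the tool from outside, world axes, zero at the start; "torque": the same for the moment, N m; "finger_gap": finger opening in m.
Only numpy, scipy, OpenCV 4.12 (cv2) and the standard library are available. Lean on these libraries where they do the work, as an engineer would, in place of code of your own. Each camera call takes 0.05 s, during which the arm holds its last target.

### The job

The brass ring that holds the drum roaster's sight window is loose. Take the orange-handled pin spanner from its tray, seat both of its pins fully in the ring's two holes before turning anything, then turn the ring clockwise (seen from above) with the spanner until it is fully home against its stop. Work gently by feel, never forcing the spanner against the ring, and then stand the spanner upright, released, back in its tray without disturbing the other things on the bench.

Things in the scene. Friction and masses are not known exactly. Their poses are not given: they have to be found in the camera images.
- base: Fixed grey round base, 140 mm diameter, 14 mm high, with a steel hinge lug on its -x side. Origin on the bench under its centre, z up. On it, concentric, sits a dark steel window flange, 128 mm wide and up to 26 mm above the bench, with an amber glass and the brass ring. The flange may be clocked on the base up to 0.55 rad either way; no reading tells by how much.
- ring_axis (a point): Point of the fixed base on the ring's turning axis at the height of the ring's upper face at rest, 44 mm above the bench; axes of the base (it does not turn with the ring). Flat brass ring: 96 mm outer, 52 mm bore diameter, 10 mm thick, on a springy seal: beyond 1 N it sinks about 1 mm for every 3 N pressed on it, 3 mm at most. The bore is open to 16 mm below the ring's face.
- ring (a joint): Turn of the ring, rad, growing clockwise seen from above: 0 loose, 0.9 home at a hard stop; starts from 0 to 0.25. Two 8 mm through holes (1 mm chamfer), opposite, 36 mm from the axis, turn with it: their line stands at (0.45 - q + c) rad about z from the base's x axis, c being the unread clocking. About 0.35 Nm of friction holds it against light rubbing.
- spanner_centre (a point): Centre of the spanner's orange upright grip, 46 mm above the foot's underside, z up; spanner about 0.3 kg. Grip block: 34 mm along x, 16 mm along y (flat faces to +y and -y), from 20 to 72 mm above the foot. Below it a steel cross bar 90 mm along x, 16 mm along y, 9.5 to 20 mm above the foot. It stands on a round foot of 32 mm diameter under the bar's middle, which goes freely into the ring's bore.
- pin_a (a point): Tip of one pin under the cross bar, 36 mm from the spanner's middle on its +x side, 1.5 mm above the foot's underside. Pins are 6 mm thick and reach 8 mm below the bar, the last 3 mm tapering to 3 mm. With the pins fully in the holes the bar's underside rests on the ring.
- pin_b (a point): Tip of the other pin, 36 mm from the spanner's middle on its -x side, alike.
- tray: Fixed dark steel tool tray 200 mm along its x, 260 mm along its y, walls 14 mm high and 5 mm thick, floor 5 mm thick. Origin at the centre of its underside, z up. The spanner starts standing on its floor; a green-handled screwdriver lies near the tray's +y end.
- screwdriver: Bystander: screwdriver with a green handle, 150 mm, lying in the tray near its +y wall. Leave alone.
- cup1: Bystander: white cup, 80 mm wide, 65 mm high. Origin under its centre.
- cup2: Bystander: a second white cup, alike.
- jar: Bystander: amber jar with a steel cap, 72 mm wide, 120 mm high. Origin under its centre.
- spare_seal: Bystander: spare black rubber ring lying flat, 90 mm wide, 10 mm high.
- brush: Bystander: cleaning brush lying on the bench.
- tin: Bystander: tin, 90 mm wide, 110 mm high. Origin under its centre.
- scoop: Bystander: steel scoop with a wooden handle end, about 165 mm long.
Not all that is in view belongs to the job. Of the things like the base, leave any that is purple; of the rest the larger one is meant.

How it is judged:
On the way, in this order (a step that is already met when the one before it is completed fails the run):
1. both pins are seated in the ring's holes (at least 6.5 mm below the ring's face at rest) while the ring is still loose (not turned past 0.35 rad) (horizontal distance between pin_a and ring_axis between 0.032 and 0.04 m and z of pin_a in the frame of ring_axis between -0.014 and -0.0065 m and horizontal distance between pin_b and ring_axis between 0.032 and 0.04 m and z of pin_b in the frame of ring_axis between -0.014 and -0.0065 m and value of joint ring below 0.35 rad), for 0.1 s.
2. the ring has been turned home (at least 0.86 of 0.9 rad) with both pins still in the holes (horizontal distance between pin_a and ring_axis between 0.032 and 0.04 m and z of pin_a in the frame of ring_axis between -0.014 and -0.0065 m and horizontal distance between pin_b and ring_axis between 0.032 and 0.04 m and z of pin_b in the frame of ring_axis between -0.014 and -0.0065 m and value of joint ring above 0.86 rad), for 0.1 s.
At the end, for the whole second after the job is handed in: The ring is home (joint at least 0.86 of 0.9 rad) and the spanner stands upright (within 0.1 rad) and released on the tray's floor, its middle inside the tray (within 80 mm of the tray's centre along its x, 110 mm along its y) (value of joint ring above 0.86 rad and x of spanner_centre in the frame of tray between -0.08 and 0.08 m and y of spanner_centre in the frame of tray between -0.11 and 0.11 m and z of spanner_centre in the frame of tray between 0.046 and 0.056 m and angle between spanner_centre's own z axis and vertical below 0.1 rad and contact force between the fingers and spanner below 0.1 N); the robot touches nothing.
It fails at once if the spanner is forced against the ring with more than 45 N in all (the two pins together) (contact force between spanner and ring above 45 N).
It fails at once if the bare gripper pushes on the ring (more than 3 N) (contact force between the fingers and ring above 3 N).
It fails at once if a bystander is moved more than 30 mm (distance of any of screwdriver, cup1, cup2, jar, spare_seal, brush, tin, scoop from where it was at the start of the episode above 0.03 m).
It also fails if it takes over 72 s, if anything falls off the work surface, if the arm or the gripper's body presses on something with over 40 N, if the wrist force passes 120 N, or if a joint passes its speed limit or range.

## Working session

There is one attempt and no reset: what is moved stays moved. The work goes in short steps, Python scripts to look and compute and a tool call to move; the robot and the scene stay as the last step left them, time stands still between calls to the robot, and variables do not carry over. Pictures are saved under pics/ and viewed, and the job is handed in when it is done.

Besides the shell and the picture viewer there is one more tool, called as name(argument=value, ...) on one line, values as JSON. send_rows: Moves the arm, as the interface text tells. Its arguments: {"type":"object","properties":{"motion":{"type":"array"},"grip_force":{"type":"number"}},"required":["motion"]}

```bash
ls; mkdir -p pics; python3 - <<'E'
from station import arm, imaging
import cv2,numpy as np
o=arm.get_obs()
print({k:np.round(v,4).tolist() for k,v in o.items()})
for n in ["top","side","wrist"]:
    c=imaging.camera(n); cv2.imwrite(f"pics/{n}0.png",c["color"]); print(n,c["fx"],c["fy"],c["cx"],c["cy"],np.round(c["T"],4).tolist())
E
```

```text
pics
{'clock': 0.0, 'joint_pos': [-1.2336, 0.4916, 1.5595, -0.0, 1.0917, -0.1056], 'dq': [0.001, -0.0002, 0.0011, 0.0001, -0.001, 0.0003], 'joint_efforts': [-0.0002, -61.2642, -25.8187, 0.0694, 0.0483, -0.0], 'tcp_pos': [0.2677, -0.5645, 0.214], 'orientation': [[0.9036, 0.4284, -0.0004], [0.4284, -0.9036, 0.0011], [0.0001, -0.0012, -1.0]], 'wrist_force': [-0.7986, -0.2447, -0.1086], 'torque': [0.0171, 0.0028, 0.0126], 'finger_gap': 0.0951}
top 541.3799877673146 541.3799877673146 277.83288811964604 213.9916871883946 [[0.019, -0.9801, 0.1975, 0.23], [-0.9998, -0.0194, -0.0001, -0.021], [0.004, -0.1974, -0.9803, 1.6006], [0.0, 0.0, 0.0, 1.0]]
side 546.2440007310547 546.2440007310547 278.3953593043543 209.71424582012776 [[0.7269, -0.4356, 0.531, -0.3037], [-0.6868, -0.4589, 0.5637, -0.8868], [-0.0019, -0.7744, -0.6327, 1.0653], [0.0, 0.0, 0.0, 1.0]]
wrist 373.57177971422465 373.57177971422465 273.8868488243616 208.10427431487113 [[0.4293, -0.8734, -0.23, 0.3317], [-0.9032, -0.4157, -0.1072, -0.5335], [-0.0019, 0.2537, -0.9673, 0.3847], [0.0, 0.0, 0.0, 1.0]]
```

View pics/top0.png

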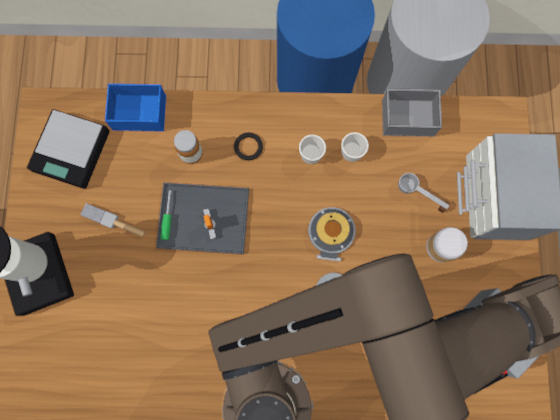

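View pics/side0.png

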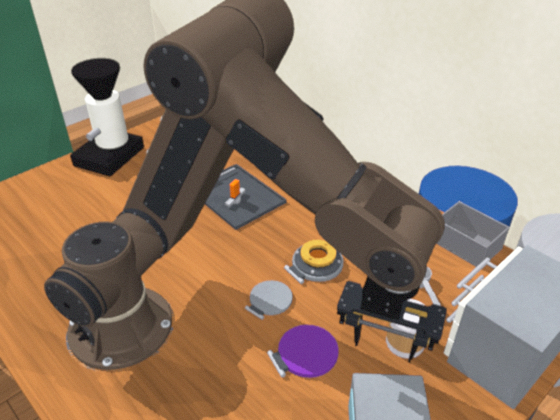

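View pics/wrist0.png

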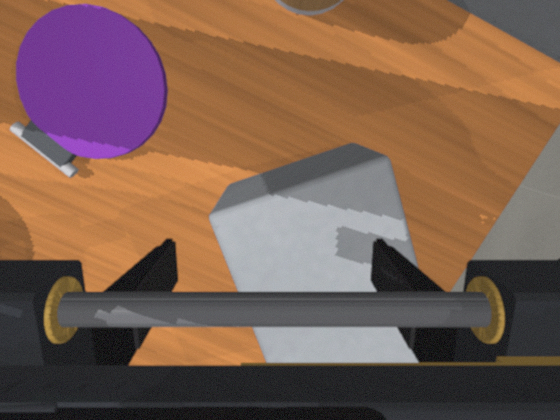

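Things like the base:
- The grey one with flange and brass ring: top (332,231), side (318,258).
- A plain smaller grey disc: top (332,284), side (270,297).
- A purple disc: side (308,350), left alone.

The brass-ringed grey one is the larger non-purple, so it is the one meant. I'll confirm it in crops.

```bash
cat > h.py <<'E'
import numpy as np,cv2
from station import arm, imaging
def ray(c,u,v):
    d=c["T"][:3,:3]@np.array([(u-c["cx"])/c["fx"],(v-c["cy"])/c["fy"],1.0]); return c["T"][:3,3],d
def onz(c,u,v,z):
    p,d=ray(c,u,v); return p+d*(z-p[2])/d[2]
def proj(c,P):
    q=c["T"][:3,:3].T@(np.array(P)-c["T"][:3,3]); return c["fx"]*q[0]/q[2]+c["cx"],c["fy"]*q[1]/q[2]+c["cy"]
def crop(img,x0,y0,w,h,s,name):
    cv2.imwrite(name,cv2.resize(img[y0:y0+h,x0:x0+w],None,fx=s,fy=s,interpolation=cv2.INTER_CUBIC))
E
python3 - <<'E'
from h import *
c=cv2.imread("pics/top0.png"); s=cv2.imread("pics/side0.png")
a=cv2.resize(c[170:270,150:250],None,fx=4,fy=4,interpolation=cv2.INTER_CUBIC)
b=cv2.resize(c[190:290,285:385],None,fx=4,fy=4,interpolation=cv2.INTER_CUBIC)
cv2.imwrite("pics/c1.png",np.hstack([a,b]))
a=cv2.resize(s[160:235,200:300],None,fx=4,fy=4,interpolation=cv2.INTER_CUBIC)
b=cv2.resize(s[225:300,270:370],None,fx=4,fy=4,interpolation=cv2.INTER_CUBIC)
cv2.imwrite("pics/c2.png",np.hstack([a,b]))
E
```

```text
(no output)
```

View pics/c1.png

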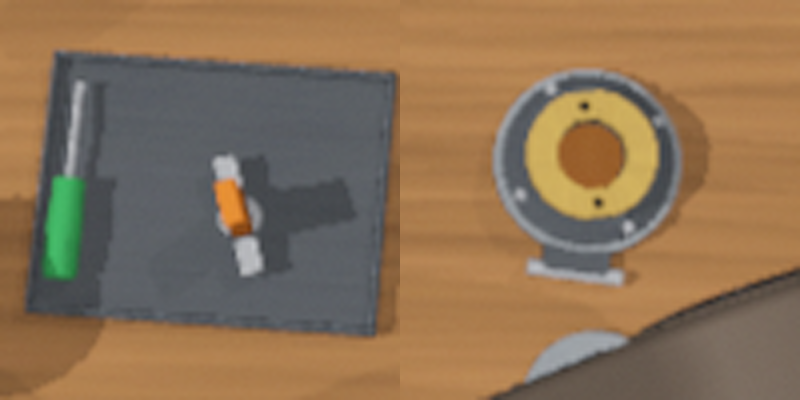

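View pics/c2.png

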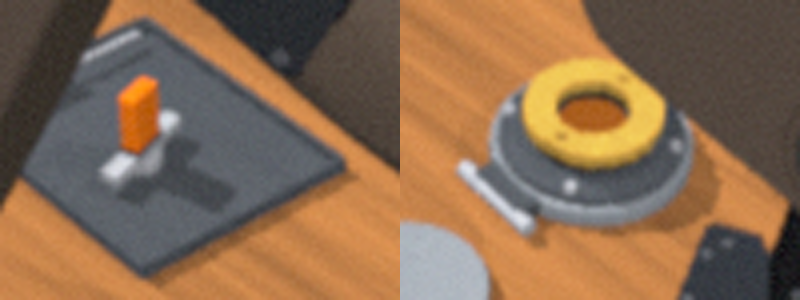

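```bash
python3 - <<'E'
from h import *
c=imaging.camera("top"); s=imaging.camera("side")
def mask(img,lo,hi,box):
    h=cv2.cvtColor(img,cv2.COLOR_BGR2HSV); m=cv2.inRange(h,lo,hi); z=np.zeros_like(m); x0,y0,x1,y1=box; z[y0:y1,x0:x1]=m[y0:y1,x0:x1]; return z
# ring
m=mask(c["color"],(18,100,120),(32,255,255),(300,200,365,262))
n,_=cv2.findContours(m,cv2.RETR_EXTERNAL,cv2.CHAIN_APPROX_NONE); n=max(n,key=cv2.contourArea)
e=cv2.fitEllipse(n); print("ring",e,onz(c,*e[0],.044))
h1=onz(c,331.25-.5+.125,216.5,.044);h2=onz(c,334.5-.5+.125,240.75,.044);print(h1,h2,(h1+h2)/2,np.linalg.norm(h1-h2),np.arctan2(*(h1-h2)[1::-1]))
# spanner orange
m=mask(c["color"],(5,170,120),(17,255,255),(195,200,225,235));print(cv2.countNonZero(m))
ys,xs=np.nonzero(m);print(xs.mean(),ys.mean(),onz(c,xs.mean(),ys.mean(),.06))
for (u,v) in [((225/4+150),(158/4+170)),(250/4+150,272/4+170)]: print(onz(c,u,v,.025))
# tray corners (top of wall z=.014)
for u,v in [(57,52),(393,73),(375,335),(27,312)]: print("tray",onz(c,u/4+150,v/4+170,.014))
# base hinge
print("lug",onz(c,285+(575-400)/4,190+272/4,.01))
E
```

```text
ring ((332.5753479003906, 228.17616271972656), (31.509990692138672, 32.67163848876953), 92.03531646728516) [ 0.50449387 -0.18180591  0.044     ]
[ 0.53913541 -0.17685431  0.044     ] [ 0.46750539 -0.18627287  0.044     ] [ 0.5033204  -0.18156359  0.044     ] 0.0722465802096497 0.13073905057665858
70
207.82857142857142 221.4 [0.514466   0.18085113 0.06      ]
[0.55679111 0.19172664 0.025     ]
[0.47156656 0.16949764 0.025     ]
tray [0.6383241  0.32372497 0.014     ]
tray [0.62706269 0.06950925 0.014     ]
tray [0.4281864  0.07684262 0.014     ]
tray [0.44022822 0.33388111 0.014     ]
lug [ 0.42097383 -0.17394331  0.01      ]
```

Confirmed: the left crop shows the orange spanner in the tray at about (208,221). The right crop shows the grey base with its brass ring, with dark holes at about (331,216) and (334,241), plus the lug on the near (-x) side. I'll move over the ring for a close wrist view.

send_rows(motion=[[1, [0.0235, 0.0385, 0], [0, 0, -0.031]], [1, [0.0235, 0.0385, 0], [0, 0, -0.031]], [1, [0.0235, 0.0385, 0], [0, 0, -0.031]], [1, [0.0235, 0.0385, 0], [0, 0, -0.031]], [1, [0.0235, 0.0385, 0], [0, 0, -0.031]], [1, [0.0235, 0.0385, 0], [0, 0, -0.031]], [1, [0.0235, 0.0385, 0], [0, 0, -0.031]], [1, [0.0235, 0.0385, 0], [0, 0, -0.031]], [1, [0.0235, 0.0385, 0], [0, 0, -0.031]], [1, [0.0235, 0.0385, 0], [0, 0, -0.031]]])

```text
clock: 1.25
tcp_pos: [0.5035, -0.178, 0.2148]
orientation: [[0.991, 0.131, 0.0], [0.131, -0.991, -0.0], [0.0, 0.0, -1.0]]
wrist_force: [0.3, 0.2, 0.9]
finger_gap: 0.0949
```

send_rows(motion=[[1, [0, 0, 0], [0, 0, 0]], [1, [0, 0, 0], [0, 0, 0]], [1, [0, 0, 0], [0, 0, 0]], [1, [0, 0, 0], [0, 0, 0]], [1, [0, 0, 0], [0, 0, 0]], [1, [0, 0, 0], [0, 0, 0]], [1, [0, 0, 0], [0, 0, 0]], [1, [0, 0, 0], [0, 0, 0]], [1, [0, 0, 0], [0, 0, 0]], [1, [0, 0, 0], [0, 0, 0]]])

```text
clock: 2.25
tcp_pos: [0.5028, -0.1797, 0.2147]
orientation: [[0.991, 0.132, 0.0], [0.132, -0.991, -0.0], [0.0, 0.0, -1.0]]
wrist_force: [-0.1, -0.3, -0.5]
finger_gap: 0.0957
```

```bash
python3 - <<'E'
from h import *
c=imaging.camera("wrist"); np.save("pics/w1T.npy",c["T"]); cv2.imwrite("pics/w1.png",c["color"]);o=arm.get_obs();print(o["clock"],o["tcp_pos"],o["orientation"],o["joint_pos"],o["wrist_force"])
E
```

```text
2.3 [ 0.50282322 -0.17972369  0.21466074] [[ 9.91193169e-01  1.32423949e-01 -2.27294162e-05]
 [ 1.32423946e-01 -9.91193164e-01 -1.00115933e-04]
 [-3.57869891e-05  9.62243100e-05 -9.99999995e-01]] [-4.66955663e-01  3.62017382e-01  1.78146080e+00 -1.18545322e-04
  9.98089704e-01  9.71090836e-01] [0.79376752 0.72318568 0.02260317]
```

View pics/w1.png

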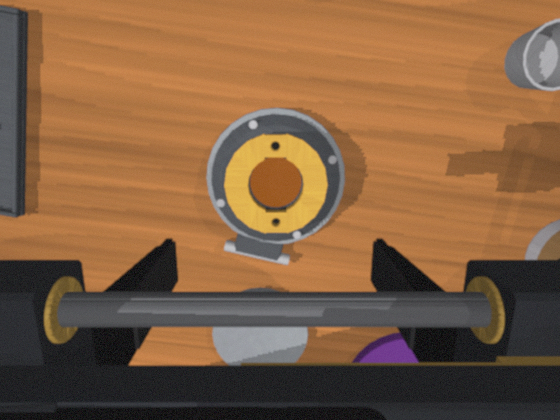

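The wrist view shows the ring centred at about (276,184), with holes at about (275,146) and (276,221). Next I'll measure precisely.

```bash
cat >> h.py <<'E'
def ringmeas(c,guess,box=70,z=.044):
    g=cv2.cvtColor(c["color"],cv2.COLOR_BGR2GRAY).astype(float); h=cv2.cvtColor(c["color"],cv2.COLOR_BGR2HSV)
    m=cv2.inRange(h,(18,80,110),(35,255,255)); u,v=map(int,guess); k=np.zeros_like(m); k[v-box:v+box,u-box:u+box]=255; m&=k
    n,hi=cv2.findContours(m,cv2.RETR_CCOMP,cv2.CHAIN_APPROX_NONE)
    i=max(range(len(n)),key=lambda i:cv2.contourArea(n[i])); pts=[onz(c,p[0][0],p[0][1],z)[:2] for p in n[i]]
    e=cv2.fitEllipse((np.array(pts)*1000).astype(np.float32)); print("outer mm",np.round(e[0],2),np.round(e[1],1))
    inn=[j for j in range(len(n)) if hi[0][j][3]==i]
    holes=[]
    for j in inn:
        mm=np.zeros_like(m); cv2.drawContours(mm,n,j,255,-1); mm=cv2.dilate(mm,np.ones((3,3),np.uint8))
        ys,xs=np.nonzero(mm); A=len(xs)
        if A<8: continue
        if A<400:
            w=np.clip(170-g[ys,xs],0,None); p=onz(c,(w*xs).sum()/w.sum(),(w*ys).sum()/w.sum(),z); holes.append(p)
        else: p=onz(c,xs.mean(),ys.mean(),z)
        print("inner",A,np.round(xs.mean(),1),np.round(ys.mean(),1),np.round(p*1000,1))
    if len(holes)==2:
        a,b=holes; d=(a-b) if a[0]>b[0] else (b-a); print("mid",np.round((a+b)*500,1),"dist",np.linalg.norm(d)*1000,"ang",np.arctan2(d[1],d[0]))
E
python3 - <<'E'
from h import *
c=imaging.camera("wrist"); ringmeas(c,(276,184))
E
```

```text
outer mm [ 506.4  -179.76] [94.6 95.6]
inner 84 275.4 221.3 [ 471.1 -184.5   44. ]
inner 2659 275.3 183.5 [ 507.7 -179.4   44. ]
inner 108 275.0 145.5 [ 542.2 -174.4   44. ]
mid [ 506.7 -179.4   44. ] dist 71.75143443702984 ang 0.14069800611636854
```

send_rows(motion=[[1, [0.001, 0.036, 0], [0, 0, 0.0125]], [1, [0.001, 0.036, 0], [0, 0, 0.0125]], [1, [0.001, 0.036, 0], [0, 0, 0.0125]], [1, [0.001, 0.036, 0], [0, 0, 0.0125]], [1, [0.001, 0.036, 0], [0, 0, 0.0125]], [1, [0.001, 0.036, 0], [0, 0, 0.0125]], [1, [0.001, 0.036, 0], [0, 0, 0.0125]], [1, [0.001, 0.036, 0], [0, 0, 0.0125]], [1, [0.001, 0.036, 0], [0, 0, 0.0125]], [1, [0.001, 0.036, 0], [0, 0, 0.0125]]])

```text
clock: 3.35
tcp_pos: [0.5127, 0.1818, 0.2147]
orientation: [[0.967, 0.256, 0.0], [0.256, -0.967, -0.0], [0.0, 0.0, -1.0]]
wrist_force: [0.9, -0.5, -1.2]
finger_gap: 0.0953
```

send_rows(motion=[[1, [0, 0, 0], [0, 0, 0]], [1, [0, 0, 0], [0, 0, 0]], [1, [0, 0, 0], [0, 0, 0]], [1, [0, 0, 0], [0, 0, 0]], [1, [0, 0, 0], [0, 0, 0]], [1, [0, 0, 0], [0, 0, 0]], [1, [0, 0, 0], [0, 0, 0]], [1, [0, 0, 0], [0, 0, 0]], [1, [0, 0, 0], [0, 0, 0]], [1, [0, 0, 0], [0, 0, 0]]])

```text
clock: 4.35
tcp_pos: [0.5128, 0.1803, 0.2146]
orientation: [[0.967, 0.255, -0.0], [0.255, -0.967, -0.0], [-0.0, 0.0, -1.0]]
wrist_force: [0.4, -0.8, 0.1]
finger_gap: 0.0947
```

```bash
python3 - <<'E'
from h import *
c=imaging.camera("wrist"); cv2.imwrite("pics/w2.png",c["color"]);t=imaging.camera("top"); cv2.imwrite("pics/t2.png",t["color"]);o=arm.get_obs();print(o["clock"],o["tcp_pos"],o["orientation"][:,0],o["wrist_force"])
print("spanner z.077 px",proj(c,(.514,.181,.077)))
crop(c["color"],180,80,200,150,4,"pics/w2c.png")
E
```

```text
4.45 [0.5128131 0.1803202 0.214637 ] [ 9.66931882e-01  2.55034771e-01 -2.24924854e-05] [ 0.81898251 -0.64743311  0.24155405]
spanner z.077 px (np.float64(274.5912638427485), np.float64(195.1788113619399))
```

View pics/w2.png

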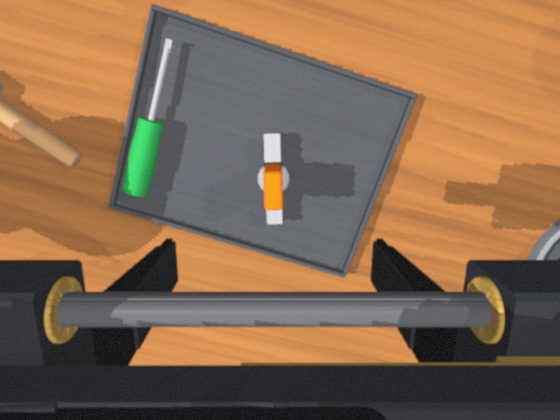

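View pics/w2c.png

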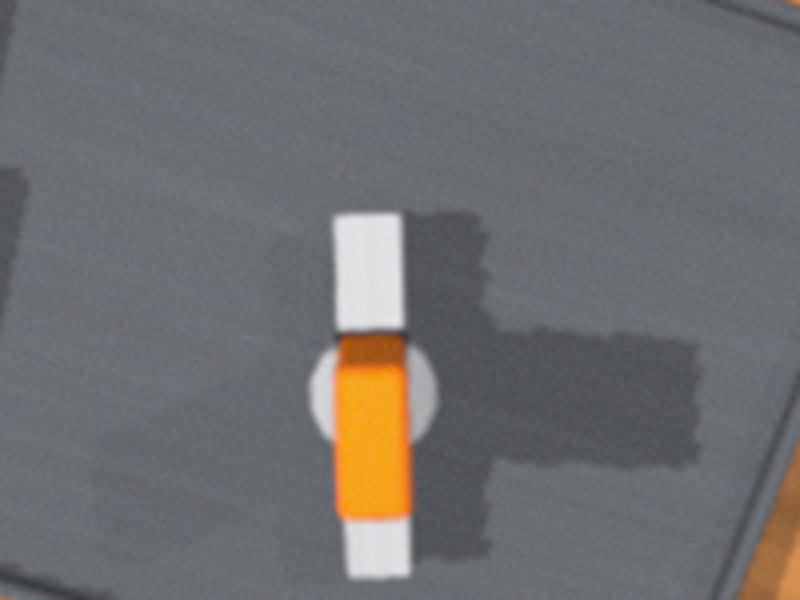

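The wrist view shows the spanner upright in the tray. The bar ends are at about (272,133) and (275,224) and the grip top is centred at about (273,190).

```bash
python3 - <<'E'
from h import *
c=imaging.camera("wrist"); f=lambda u,v:(180+u/4-.4,80+v/4-.4)
a=onz(c,*f(368,213),.025);b=onz(c,*f(379,577),.025);d=a-b
print("bar mid",(a+b)/2,np.linalg.norm(d),np.arctan2(d[1],d[0]))
print("grip top",onz(c,*f(374,442),.077))
a=onz(c,*f(371,366),.077);b=onz(c,*f(376,519),.077);d=a-b;print(np.linalg.norm(d),np.arctan2(d[1],d[0]))
h=cv2.cvtColor(c["color"],cv2.COLOR_BGR2HSV)
m=cv2.inRange(h,(8,180,200),(20,255,255));k=np.zeros_like(m);k[150:220,250:300]=255;m&=k
n,_=cv2.findContours(m,cv2.RETR_EXTERNAL,cv2.CHAIN_APPROX_NONE);n=max(n,key=cv2.contourArea);p=np.array([onz(c,q[0][0],q[0][1],.077)[:2]*1000 for q in n],np.float32);print(cv2.minAreaRect(p))
t=imaging.camera("top");h=cv2.cvtColor(t["color"],cv2.COLOR_BGR2HSV)
print(onz(t,150+230/4,170+195/4,.077))
for u,v in [(153,7),(415,96),(346,275),(110,206)]: print("tray",onz(c,u,v,.014))
E
```

```text
bar mid [0.5171686  0.18340015 0.025     ] 0.09012309708089433 0.2879846530615518
grip top [0.51791088 0.18335925 0.077     ]
0.03292531211952105 0.2901478860794119
((518.1798706054688, 183.56834411621094), (31.868366241455078, 15.257123947143555), 15.142903327941895)
[0.51902499 0.17990766 0.077     ]
tray [0.64001378 0.32764076 0.014     ]
tray [0.62799792 0.07289136 0.014     ]
tray [0.43474955 0.08030392 0.014     ]
tray [0.44599687 0.33767839 0.014     ]
```

send_rows(motion=[[1, [0.002, 0.001, -0.018], [0, 0, 0.015]], [1, [0.002, 0.001, -0.018], [0, 0, 0.015]], [1, [0, 0, -0.018], [0, 0, 0]], [1, [0, 0, -0.018], [0, 0, 0]], [1, [0, 0, -0.018], [0, 0, 0]], [1, [0, 0, -0.018], [0, 0, 0]], [1, [0, 0, -0.018], [0, 0, 0]], [1, [0, 0, -0.018], [0, 0, 0]], [1, [0, 0, -0.018], [0, 0, 0]], [1, [0, 0, -0.018], [0, 0, 0]]])

```text
clock: 5.55
tcp_pos: [0.5169, 0.1823, 0.034]
orientation: [[0.959, 0.284, 0.0], [0.284, -0.959, -0.0], [0.0, 0.0, -1.0]]
wrist_force: [0.5, -0.5, -0.1]
finger_gap: 0.0952
```

send_rows(motion=[[1, [0, 0, 0], [0, 0, 0]], [1, [0, 0, 0], [0, 0, 0]], [0.2, [0, 0, 0], [0, 0, 0]], [-0.2, [0, 0, 0], [0, 0, 0]], [-0.4, [0, 0, 0], [0, 0, 0]], [-0.5, [0, 0, 0], [0, 0, 0]], [-0.5, [0, 0, 0], [0, 0, 0]], [-0.5, [0, 0, 0], [0, 0, 0]], [-0.5, [0, 0, 0], [0, 0, 0]], [-0.5, [0, 0, 0], [0, 0, 0]]], grip_force=10)

```text
clock: 6.55
tcp_pos: [0.5168, 0.1823, 0.0346]
orientation: [[0.959, 0.284, -0.0], [0.284, -0.959, -0.0], [-0.0, 0.0, -1.0]]
wrist_force: [0.0, 0.1, 0.6]
finger_gap: 0.0365
```

```bash
python3 - <<'E'
from h import *
c=imaging.camera("wrist"); cv2.imwrite("pics/w3.png",c["color"]);o=arm.get_obs();print(o["clock"],o["tcp_pos"],o["orientation"][:,0],o["wrist_force"],o["finger_gap"])
E
```

```text
6.6 [0.51680344 0.1822887  0.03461618] [ 9.58870619e-01  2.83843498e-01 -7.28481736e-05] [-0.04030372  0.05918442  0.37867823] 0.03247493387633806
```

View pics/w3.png

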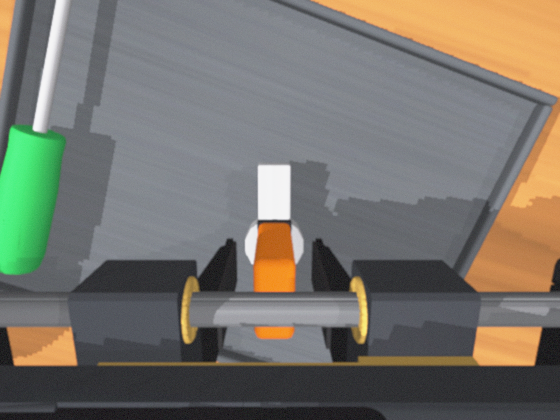

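The spanner sits midway between the fingers: grip at about (274,280), finger pads at 235 and 315. I'll close.

send_rows(motion=[[-0.8, [0, 0, 0], [0, 0, 0]], [-0.8, [0, 0, 0], [0, 0, 0]], [-0.9, [0, 0, 0], [0, 0, 0]], [-1, [0, 0, 0], [0, 0, 0]], [-1, [0, 0, 0], [0, 0, 0]], [-1, [0, 0, 0], [0, 0, 0]], [-1, [0, 0, 0], [0, 0, 0]], [-1, [0, 0, 0], [0, 0, 0]], [-1, [0, 0, 0], [0, 0, 0]], [-1, [0, 0, 0], [0, 0, 0]]], grip_force=10)

```text
clock: 7.6
tcp_pos: [0.5168, 0.1823, 0.0347]
orientation: [[0.959, 0.284, 0.0], [0.284, -0.959, -0.0], [0.0, 0.0, -1.0]]
wrist_force: [0.2, 0.2, -0.6]
finger_gap: 0.0156
```

send_rows(motion=[[-1, [0, 0, 0], [0, 0, 0]], [-1, [0, 0, 0], [0, 0, 0]], [-1, [0, 0, 0], [0, 0, 0]], [-1, [0, 0, 0], [0, 0, 0]], [-1, [0, 0, 0.005], [0, 0, 0]], [-1, [0, 0, 0.01], [0, 0, 0]], [-1, [0, 0, 0.015], [0, 0, 0]], [-1, [0, 0, 0.015], [0, 0, 0]], [-1, [0, 0, 0.015], [0, 0, 0]], [-1, [0, 0, 0.01], [0, 0, 0]]], grip_force=50)

```text
clock: 8.6
tcp_pos: [0.517, 0.1824, 0.1063]
orientation: [[0.959, 0.284, 0.001], [0.284, -0.959, 0.0], [0.001, 0.0, -1.0]]
wrist_force: [-0.5, -0.3, -3.7]
finger_gap: 0.016
```

```bash
python3 - <<'E'
from h import *
c=imaging.camera("wrist"); cv2.imwrite("pics/w4.png",c["color"]);o=arm.get_obs();print(o["clock"],o["tcp_pos"],o["orientation"][:,0],o["wrist_force"],o["torque"],o["finger_gap"])
E
```

```text
8.65 [0.51746705 0.18247149 0.10730431] [0.95885172 0.28389303 0.00285185] [ 0.57686575  1.13450489 -1.09359031] [ 0.03096614 -0.03815679  0.00582871] 0.01572784790780373
```

View pics/w4.png

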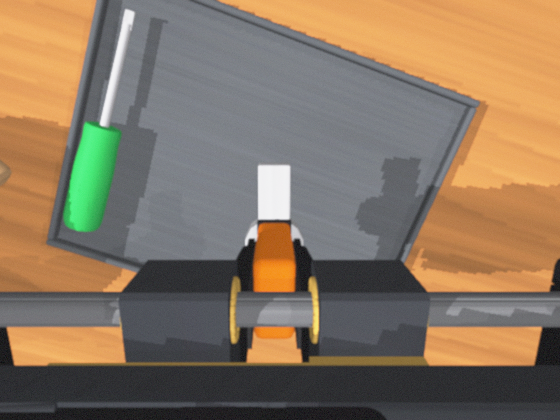

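```bash
python3 - <<'E'
from h import *
c=imaging.camera("wrist");o=arm.get_obs();R=o["orientation"];p=o["tcp_pos"];print(p,R[:,0],o["wrist_force"])
g=c["color"].astype(int).sum(2)[:,274];print(g[158:172])
row=c["color"].astype(int).sum(2)[180];print(row[250:298])
row=c["color"].astype(int).sum(2)[205];print(row[250:298])
for u,v in [(274,164.7),(274,180),(274,205)]:
    q=onz(c,u,v,p[2]-.0096);print(np.round(R.T@(q-p)*1000,2))
E
```

```text
[0.51733899 0.18245121 0.1062365 ] [0.95885557 0.28388307 0.00252844] [-0.41541327 -0.67480119 -3.72425714]
[382 391 391 399 398 418 486 630 703 720 718 720 720 719]
[387 389 389 389 384 382 385 497 680 724 724 723 723 719 723 726 724 727
 727 728 727 727 724 721 718 722 721 723 720 723 723 725 724 726 724 727
 724 724 714 668 500 396 387 382 391 383 383 384]
[389 386 394 388 388 391 378 469 662 720 723 723 720 724 722 724 725 725
 724 727 729 724 724 720 719 721 719 723 722 724 724 724 727 724 726 726
 724 720 704 641 492 394 376 375 382 388 381 381]
[45.4  -0.87  9.71]
[37.85 -0.86  9.7 ]
[25.17 -0.85  9.66]
```

send_rows(motion=[[-1, [0, -0.02, 0], [0, 0, -0.01]], [-1, [-0.001, -0.035, 0], [0, 0, -0.015]], [-1, [-0.001, -0.04, 0], [0, 0, -0.015]], [-1, [-0.001, -0.045, 0], [0, 0, -0.015]], [-1, [-0.001, -0.045, 0], [0, 0, -0.015]], [-1, [-0.001, -0.045, 0], [0, 0, -0.015]], [-1, [-0.001, -0.045, 0], [0, 0, -0.015]], [-1, [-0.001, -0.04, 0], [0, 0, -0.015]], [-1, [-0.001, -0.03, 0], [0, 0, -0.015]], [-1, [-0.002, -0.018, 0], [0, 0, -0.019]]])

```text
clock: 9.7
tcp_pos: [0.5065, -0.183, 0.1041]
orientation: [[0.991, 0.136, -0.0], [0.136, -0.991, -0.0], [-0.0, -0.0, -1.0]]
wrist_force: [-1.0, 1.3, -3.5]
finger_gap: 0.0157
```

send_rows(motion=[[-1, [0, 0, 0], [0, 0, 0]], [-1, [0, 0, 0], [0, 0, 0]], [-1, [0, 0, 0], [0, 0, 0]], [-1, [0, 0, 0], [0, 0, 0]], [-1, [0, 0, 0], [0, 0, 0]], [-1, [0, 0, 0], [0, 0, 0]], [-1, [0, 0, 0], [0, 0, 0]], [-1, [0, 0, 0], [0, 0, 0]], [-1, [0, 0, 0], [0, 0, 0]], [-1, [0, 0, 0], [0, 0, 0]]])

```text
clock: 10.7
tcp_pos: [0.5068, -0.1807, 0.1046]
orientation: [[0.99, 0.138, -0.0], [0.138, -0.99, -0.0], [-0.0, 0.0, -1.0]]
wrist_force: [-0.9, 0.3, -3.4]
finger_gap: 0.0158
```

```bash
python3 - <<'E'
from h import *
c=imaging.camera("wrist"); cv2.imwrite("pics/w5.png",c["color"]);s=imaging.camera("side");crop(s["color"],240,180,160,120,5,"pics/s5.png");o=arm.get_obs();R=o["orientation"];print(o["clock"],o["tcp_pos"],R[:,0],np.arctan2(R[1,0],R[0,0]),o["wrist_force"],o["torque"],o["finger_gap"])
E
```

```text
10.8 [ 0.50680924 -0.18076826  0.10466829] [ 9.90397721e-01  1.38247441e-01 -6.32190897e-08] 0.1386916449055562 [-1.4498269   0.78143915 -3.09311343] [ 0.09864393 -0.0447051   0.03608149] 0.01630225816179277
```

View pics/w5.png

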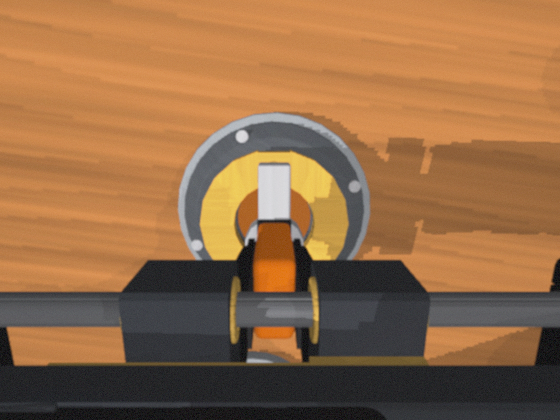

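View pics/s5.png

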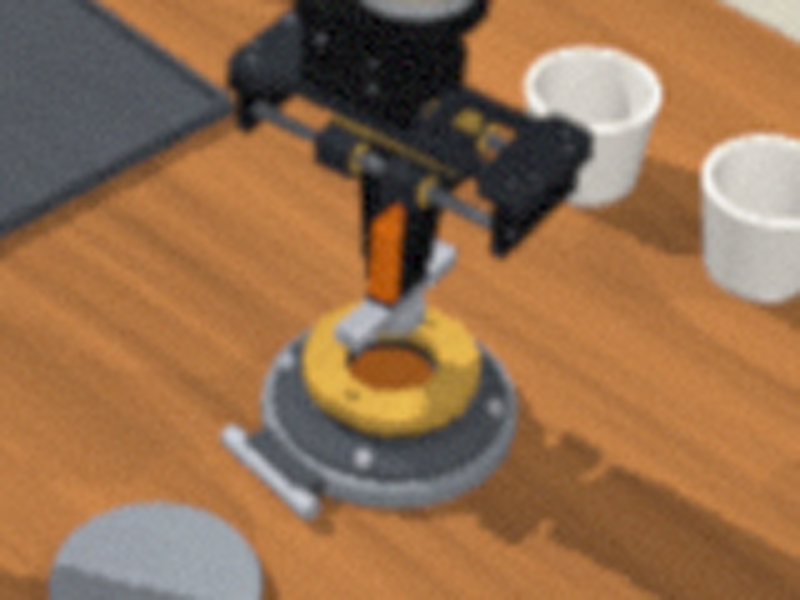

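The spanner is over the ring: bar at about (274,190) in line with the bore at (275,215). Next is a descent to just above contact, then a slow approach by feel.

send_rows(motion=[[-1, [-0.0005, 0, -0.005], [0, 0, 0]], [-1, [0, 0, -0.005], [0, 0, 0]], [-1, [0, 0, -0.005], [0, 0, 0]], [-1, [0, 0, -0.005], [0, 0, 0]], [-1, [0, 0, -0.005], [0, 0, 0]], [-1, [0, 0, -0.003], [0, 0, 0]], [-1, [0, 0, 0], [0, 0, 0]], [-1, [0, 0, 0], [0, 0, 0]], [-1, [0, 0, 0], [0, 0, 0]], [-1, [0, 0, 0], [0, 0, 0]]])

```text
clock: 11.8
tcp_pos: [0.5064, -0.1807, 0.0769]
orientation: [[0.99, 0.138, 0.0], [0.138, -0.99, -0.0], [0.0, 0.0, -1.0]]
wrist_force: [0.3, 0.1, -2.7]
finger_gap: 0.0159
```

```bash
python3 - <<'E'
from h import *
c=imaging.camera("wrist"); cv2.imwrite("pics/w6.png",c["color"]);s=imaging.camera("side");crop(s["color"],270,200,110,85,7,"pics/s6.png");o=arm.get_obs();R=o["orientation"];print(o["clock"],o["tcp_pos"],o["wrist_force"],o["torque"])
E
```

```text
11.9 [ 0.50635125 -0.18073818  0.07682213] [-0.3070737  -0.65810601 -3.57825506] [ 0.02464669 -0.05220002  0.01491963]
```

View pics/s6.png

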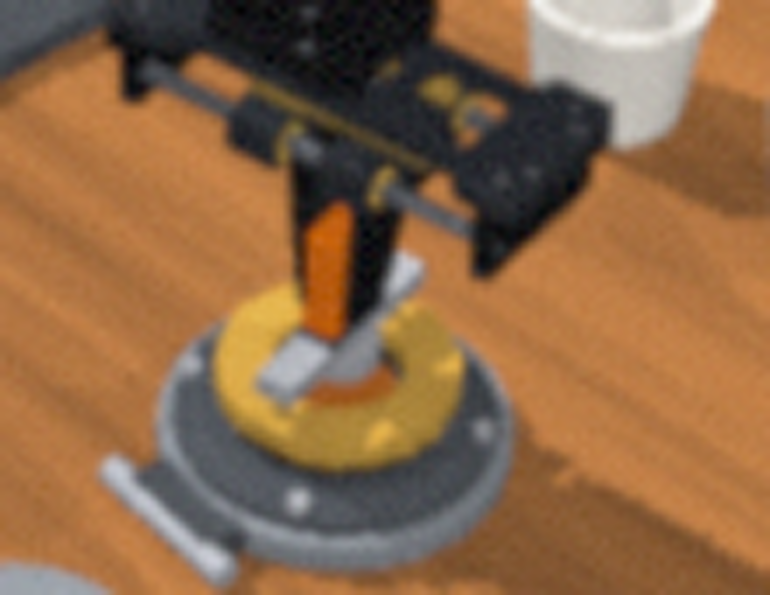

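View pics/w6.png

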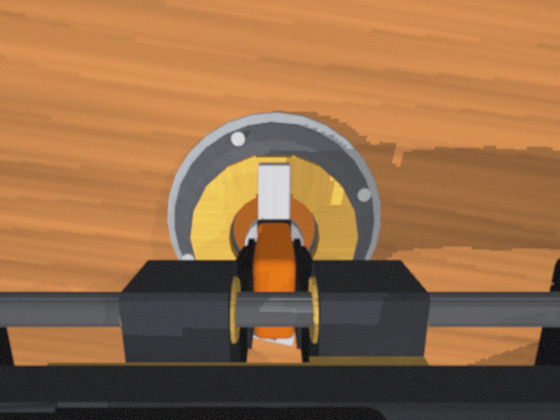

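The bar is just above the ring and the foot is heading into the bore. I'll go slowly by feel.

send_rows(motion=[[-1, [0, 0, -0.001], [0, 0, 0]], [-1, [0, 0, -0.001], [0, 0, 0]], [-1, [0, 0, -0.001], [0, 0, 0]], [-1, [0, 0, -0.001], [0, 0, 0]], [-1, [0, 0, -0.001], [0, 0, 0]], [-1, [0, 0, -0.0005], [0, 0, 0]], [-1, [0, 0, -0.0005], [0, 0, 0]], [-1, [0, 0, 0], [0, 0, 0]], [-1, [0, 0, 0], [0, 0, 0]], [-1, [0, 0, 0], [0, 0, 0]]])

```text
clock: 12.9
tcp_pos: [0.5063, -0.1807, 0.0707]
orientation: [[0.99, 0.138, 0.0], [0.138, -0.99, -0.0], [0.0, 0.0, -1.0]]
wrist_force: [-0.2, 0.9, -3.3]
finger_gap: 0.0157
```

send_rows(motion=[[-1, [0, 0, -0.0005], [0, 0, 0]], [-1, [0, 0, -0.0005], [0, 0, 0]], [-1, [0, 0, -0.0005], [0, 0, 0]], [-1, [0, 0, 0], [0, 0, 0]], [-1, [0, 0, 0], [0, 0, 0]], [-1, [0, 0, 0], [0, 0, 0]], [-1, [0, 0, 0], [0, 0, 0]], [-1, [0, 0, 0], [0, 0, 0]], [-1, [0, 0, 0], [0, 0, 0]], [-1, [0, 0, 0], [0, 0, 0]]])

```text
clock: 13.9
tcp_pos: [0.5063, -0.1807, 0.0692]
orientation: [[0.99, 0.138, 0.0], [0.138, -0.99, -0.0], [-0.0, 0.0, -1.0]]
wrist_force: [1.6, -0.1, -3.3]
finger_gap: 0.0161
```

```bash
python3 - <<'E'
from h import *
o=arm.get_obs();R=o["orientation"];print(o["clock"],o["tcp_pos"],o["wrist_force"],o["torque"])
E
```

```text
13.9 [ 0.50632065 -0.18074472  0.06916797] [ 1.58055933 -0.10669837 -3.258748  ] [ 0.04469935  0.02687943 -0.02269121]
```

There is no load 3 mm below the ring face, so the pins are in the holes. I'll continue.

send_rows(motion=[[-1, [0, 0, -0.0005], [0, 0, 0]], [-1, [0, 0, -0.0005], [0, 0, 0]], [-1, [0, 0, -0.0005], [0, 0, 0]], [-1, [0, 0, -0.0005], [0, 0, 0]], [-1, [0, 0, -0.0005], [0, 0, 0]], [-1, [0, 0, -0.0005], [0, 0, 0]], [-1, [0, 0, 0], [0, 0, 0]], [-1, [0, 0, 0], [0, 0, 0]], [-1, [0, 0, 0], [0, 0, 0]], [-1, [0, 0, 0], [0, 0, 0]]])

```text
clock: 14.9
tcp_pos: [0.5063, -0.1807, 0.0662]
orientation: [[0.99, 0.138, 0.0], [0.138, -0.99, -0.0], [0.0, 0.0, -1.0]]
wrist_force: [-0.6, 0.1, -3.1]
finger_gap: 0.0156
```

send_rows(motion=[[-1, [0, 0, -0.0005], [0, 0, 0]], [-1, [0, 0, -0.0005], [0, 0, 0]], [-1, [0, 0, -0.0005], [0, 0, 0]], [-1, [0, 0, 0], [0, 0, 0]], [-1, [0, 0, 0], [0, 0, 0]], [-1, [0, 0, 0], [0, 0, 0]], [-1, [0, 0, 0], [0, 0, 0]], [-1, [0, 0, 0], [0, 0, 0]], [-1, [0, 0, 0], [0, 0, 0]], [-1, [0, 0, 0], [0, 0, 0]]])

```text
clock: 15.9
tcp_pos: [0.5063, -0.1807, 0.0646]
orientation: [[0.99, 0.138, -0.0], [0.138, -0.99, -0.0], [-0.0, 0.0, -1.0]]
wrist_force: [0.3, 0.0, -2.9]
finger_gap: 0.0158
```

```bash
python3 - <<'E'
from h import *
o=arm.get_obs();R=o["orientation"];print(o["clock"],o["tcp_pos"],o["wrist_force"],o["torque"])
E
```

```text
15.9 [ 0.50631074 -0.18071587  0.06464081] [ 0.26493209  0.03558214 -2.90697621] [0.03702852 0.04343696 0.04064428]
```

send_rows(motion=[[-1, [0, 0, -0.0005], [0, 0, 0]], [-1, [0, 0, -0.0005], [0, 0, 0]], [-1, [0, 0, -0.0005], [0, 0, 0]], [-1, [0, 0, 0], [0, 0, 0]], [-1, [0, 0, 0], [0, 0, 0]], [-1, [0, 0, 0], [0, 0, 0]], [-1, [0, 0, 0], [0, 0, 0]], [-1, [0, 0, 0], [0, 0, 0]], [-1, [0, 0, 0], [0, 0, 0]], [-1, [0, 0, 0], [0, 0, 0]]])

```text
clock: 16.9
tcp_pos: [0.5063, -0.1807, 0.0632]
orientation: [[0.99, 0.138, 0.0], [0.138, -0.99, -0.0], [0.0, 0.0, -1.0]]
wrist_force: [0.6, 0.9, 0.2]
finger_gap: 0.0157
```

```bash
python3 - <<'E'
from h import *
s=imaging.camera("side");crop(s["color"],270,200,110,85,7,"pics/s7.png");o=arm.get_obs();R=o["orientation"];print(o["clock"],o["tcp_pos"],o["wrist_force"],o["torque"])
E
```

```text
16.95 [ 0.50634407 -0.18074993  0.06318968] [-0.12487896  0.42525226  0.71358342] [ 0.08784938  0.06736649 -0.0032461 ]
```

View pics/s7.png

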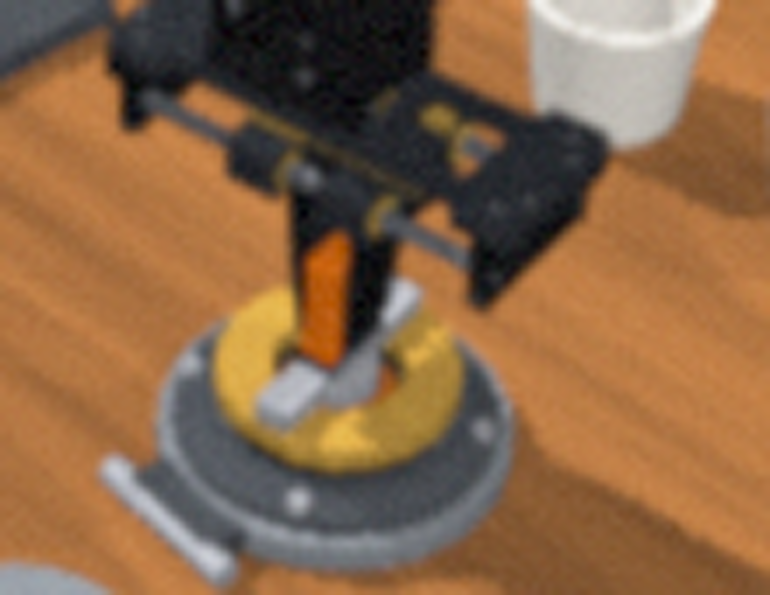

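Seated: about 3.5 N of press, bar resting on the ring, no side load. I'll turn clockwise gently.

send_rows(motion=[[-1, [0, 0, 0], [0, 0, -0.01]], [-1, [0, 0, 0], [0, 0, -0.015]], [-1, [0, 0, 0], [0, 0, -0.015]], [-1, [0, 0, 0], [0, 0, -0.015]], [-1, [0, 0, 0], [0, 0, -0.015]], [-1, [0, 0, 0], [0, 0, -0.015]], [-1, [0, 0, 0], [0, 0, -0.015]], [-1, [0, 0, 0], [0, 0, 0]], [-1, [0, 0, 0], [0, 0, 0]], [-1, [0, 0, 0], [0, 0, 0]]])

```text
clock: 17.95
tcp_pos: [0.5064, -0.1807, 0.0632]
orientation: [[0.999, 0.039, 0.0], [0.039, -0.999, -0.0], [0.0, 0.0, -1.0]]
wrist_force: [-0.2, 1.9, 0.5]
finger_gap: 0.0159
```

```bash
python3 - <<'E'
from h import *
o=arm.get_obs();R=o["orientation"];print(o["clock"],o["tcp_pos"],np.arctan2(R[1,0],R[0,0]),o["wrist_force"],o["torque"])
E
```

```text
17.95 [ 0.50636486 -0.18071859  0.06317384] 0.03872705670619174 [-0.22000332  1.88438538  0.50483585] [ 0.28196006 -0.13529421  0.21773842]
```

send_rows(motion=[[-1, [0, 0, 0], [0, 0, -0.02]], [-1, [0, 0, 0], [0, 0, -0.02]], [-1, [0, 0, 0], [0, 0, -0.02]], [-1, [0, 0, 0], [0, 0, -0.02]], [-1, [0, 0, 0], [0, 0, -0.02]], [-1, [0, 0, 0], [0, 0, -0.02]], [-1, [0, 0, 0], [0, 0, -0.02]], [-1, [0, 0, 0], [0, 0, -0.02]], [-1, [0, 0, 0], [0, 0, -0.02]], [-1, [0, 0, 0], [0, 0, -0.02]]])

```text
clock: 18.95
tcp_pos: [0.5063, -0.1807, 0.0632]
orientation: [[0.987, -0.162, -0.0], [-0.162, -0.987, 0.0], [-0.0, -0.0, -1.0]]
wrist_force: [2.5, 3.6, -0.2]
finger_gap: 0.0154
```

```bash
cat > ob.py <<'E'
from h import *
o=arm.get_obs();R=o["orientation"];print(o["clock"],np.round(o["tcp_pos"],4),np.round(np.arctan2(R[1,0],R[0,0]),4),np.round(o["wrist_force"],2),np.round(o["torque"],3),np.round(o["joint_pos"][5],3),np.round(o["joint_efforts"][5],3))
E
python3 ob.py
```

```text
18.95 [ 0.5063 -0.1807  0.0632] -0.1629 [ 2.5   3.64 -0.23] [ 0.808 -0.321  0.343] 1.268 0.028
```

send_rows(motion=[[-1, [0.0002, 0.0003, 0], [0, 0, -0.02]], [-1, [0.0002, 0.0003, 0], [0, 0, -0.02]], [-1, [0, 0, 0], [0, 0, -0.02]], [-1, [0, 0, 0], [0, 0, -0.02]], [-1, [0, 0, 0], [0, 0, -0.02]], [-1, [0, 0, 0], [0, 0, -0.02]], [-1, [0, 0, 0], [0, 0, -0.02]], [-1, [0, 0, 0], [0, 0, -0.02]], [-1, [0, 0, 0], [0, 0, -0.02]], [-1, [0, 0, 0], [0, 0, -0.02]]])

```text
clock: 19.95
tcp_pos: [0.5065, -0.1803, 0.0631]
orientation: [[0.935, -0.355, -0.0], [-0.355, -0.935, -0.0], [-0.0, 0.0, -1.0]]
wrist_force: [-3.6, -4.4, 0.4]
finger_gap: 0.0157
```

```bash
python3 ob.py; python3 ob.py
```

```text
19.95 [ 0.5065 -0.1803  0.0631] -0.3628 [-3.63 -4.39  0.35] [-0.814  0.699  0.326] 1.469 0.023
19.95 [ 0.5065 -0.1803  0.0631] -0.3628 [-3.63 -4.39  0.35] [-0.814  0.699  0.326] 1.469 0.023
```

send_rows(motion=[[-1, [-0.0002, -0.0002, 0], [0, 0, -0.015]], [-1, [0, 0, 0], [0, 0, -0.015]], [-1, [0, 0, 0], [0, 0, -0.015]], [-1, [0, 0, 0], [0, 0, -0.015]], [-1, [0, 0, 0], [0, 0, -0.015]], [-1, [0, 0, 0], [0, 0, -0.015]], [-1, [0, 0, 0], [0, 0, -0.015]], [-1, [0, 0, 0], [0, 0, -0.015]], [-1, [0, 0, 0], [0, 0, -0.01]], [-1, [0, 0, 0], [0, 0, 0]]])

```text
clock: 20.95
tcp_pos: [0.5065, -0.1803, 0.0632]
orientation: [[0.882, -0.472, -0.0], [-0.472, -0.882, -0.0], [0.0, 0.0, -1.0]]
wrist_force: [-2.6, -1.9, -0.0]
finger_gap: 0.0158
```

```bash
python3 ob.py
```

```text
20.95 [ 0.5065 -0.1803  0.0632] -0.4918 [-2.63 -1.85 -0.  ] [-0.293  0.472  0.285] 1.598 0.436
```

send_rows(motion=[[-1, [0, 0, 0], [0, 0, -0.01]], [-1, [0, 0, 0], [0, 0, -0.01]], [-1, [0, 0, 0], [0, 0, -0.01]], [-1, [0, 0, 0], [0, 0, -0.01]], [-1, [0, 0, 0], [0, 0, -0.01]], [-1, [0, 0, 0], [0, 0, -0.01]], [-1, [0, 0, 0], [0, 0, -0.01]], [-1, [0, 0, 0], [0, 0, -0.01]], [-1, [0, 0, 0], [0, 0, 0]], [-1, [0, 0, 0], [0, 0, 0]]], grip_force=40)

```text
clock: 21.95
tcp_pos: [0.5065, -0.1803, 0.0632]
orientation: [[0.841, -0.541, -0.0], [-0.541, -0.841, 0.0], [-0.0, -0.0, -1.0]]
wrist_force: [-2.1, -0.4, -0.3]
finger_gap: 0.0162
```

```bash
python3 ob.py
```

```text
21.95 [ 0.5065 -0.1803  0.0632] -0.5713 [-2.08 -0.35 -0.35] [0.023 0.335 0.222] 1.677 0.289
```

send_rows(motion=[[-1, [0, 0, 0], [0, 0, -0.008]], [-1, [0, 0, 0], [0, 0, -0.008]], [-1, [0, 0, 0], [0, 0, -0.008]], [-1, [0, 0, 0], [0, 0, -0.008]], [-1, [0, 0, 0], [0, 0, -0.008]], [-1, [0, 0, 0], [0, 0, -0.008]], [-1, [0, 0, 0], [0, 0, 0]], [-1, [0, 0, 0], [0, 0, 0]], [-1, [0, 0, 0], [0, 0, 0]], [-1, [0, 0, 0], [0, 0, 0]]])

```text
clock: 22.95
tcp_pos: [0.5065, -0.1803, 0.0632]
orientation: [[0.814, -0.58, -0.0], [-0.58, -0.814, -0.0], [-0.0, 0.0, -1.0]]
wrist_force: [-0.7, 1.1, -0.2]
finger_gap: 0.0156
```

```bash
python3 ob.py
```

```text
22.95 [ 0.5065 -0.1803  0.0632] -0.6192 [-0.72  1.13 -0.16] [0.285 0.226 0.274] 1.725 0.282
```

send_rows(motion=[[-1, [0, 0, 0], [0, 0, -0.008]], [-1, [0, 0, 0], [0, 0, -0.008]], [-1, [0, 0, 0], [0, 0, -0.008]], [-1, [0, 0, 0], [0, 0, -0.008]], [-1, [0, 0, 0], [0, 0, -0.008]], [-1, [0, 0, 0], [0, 0, -0.008]], [-1, [0, 0, 0], [0, 0, -0.008]], [-1, [0, 0, 0], [0, 0, 0]], [-1, [0, 0, 0], [0, 0, 0]], [-1, [0, 0, 0], [0, 0, 0]]])

```text
clock: 23.95
tcp_pos: [0.5065, -0.1803, 0.0632]
orientation: [[0.781, -0.625, -0.0], [-0.625, -0.781, -0.0], [-0.0, 0.0, -1.0]]
wrist_force: [0.1, 1.7, 1.6]
finger_gap: 0.0158
```

```bash
python3 ob.py
```

```text
23.95 [ 0.5065 -0.1803  0.0632] -0.6753 [0.05 1.72 1.59] [0.494 0.109 0.278] 1.781 0.281
```

send_rows(motion=[[-1, [0, 0, 0], [0, 0, -0.008]], [-1, [0, 0, 0], [0, 0, -0.008]], [-1, [0, 0, 0], [0, 0, -0.008]], [-1, [0, 0, 0], [0, 0, -0.008]], [-1, [0, 0, 0], [0, 0, -0.008]], [-1, [0, 0, 0], [0, 0, -0.008]], [-1, [0, 0, 0], [0, 0, 0]], [-1, [0, 0, 0], [0, 0, 0]], [-1, [0, 0, 0], [0, 0, 0]], [-1, [0, 0, 0], [0, 0, 0]]])

```text
clock: 24.95
tcp_pos: [0.5065, -0.1803, 0.0632]
orientation: [[0.75, -0.662, -0.0], [-0.662, -0.75, -0.0], [0.0, 0.0, -1.0]]
wrist_force: [0.6, 3.0, 0.2]
finger_gap: 0.0157
```

```bash
python3 ob.py
```

```text
24.95 [ 0.5065 -0.1803  0.0632] -0.7232 [0.58 3.02 0.17] [0.678 0.02  0.288] 1.829 0.28
```

send_rows(motion=[[-1, [0, 0.0001, 0], [0, 0, -0.006]], [-1, [0, 0.0001, 0], [0, 0, -0.006]], [-1, [0, 0, 0], [0, 0, -0.006]], [-1, [0, 0, 0], [0, 0, -0.006]], [-1, [0, 0, 0], [0, 0, -0.006]], [-1, [0, 0, 0], [0, 0, -0.006]], [-1, [0, 0, 0], [0, 0, 0]], [-1, [0, 0, 0], [0, 0, 0]], [-1, [0, 0, 0], [0, 0, 0]], [-1, [0, 0, 0], [0, 0, 0]]])

```text
clock: 25.95
tcp_pos: [0.5066, -0.1802, 0.0632]
orientation: [[0.725, -0.688, 0.0], [-0.688, -0.725, -0.0], [0.0, 0.0, -1.0]]
wrist_force: [-1.1, -0.6, -0.1]
finger_gap: 0.0162
```

```bash
python3 ob.py
```

```text
25.95 [ 0.5066 -0.1802  0.0632] -0.7592 [-1.07 -0.6  -0.07] [-0.048  0.144  0.312] 1.866 0.294
```

send_rows(motion=[[-1, [0, 0, 0], [0, 0, -0.006]], [-1, [0, 0, 0], [0, 0, -0.006]], [-1, [0, 0, 0], [0, 0, -0.006]], [-1, [0, 0, 0], [0, 0, -0.006]], [-1, [0, 0, 0], [0, 0, 0]], [-1, [0, 0, 0], [0, 0, 0]], [-1, [0, 0, 0], [0, 0, 0]], [-1, [0, 0, 0], [0, 0, 0]], [-1, [0, 0, 0], [0, 0, 0]], [-1, [0, 0, 0], [0, 0, 0]]])

```text
clock: 26.95
tcp_pos: [0.5065, -0.1802, 0.0632]
orientation: [[0.709, -0.706, 0.0], [-0.706, -0.709, -0.0], [0.0, 0.0, -1.0]]
wrist_force: [-0.9, -0.7, 0.5]
finger_gap: 0.0161
```

```bash
python3 ob.py; python3 - <<'E'
from h import *
c=imaging.camera("wrist"); cv2.imwrite("pics/w8.png",c["color"]);s=imaging.camera("side");crop(s["color"],270,200,110,85,7,"pics/s8.png")
E
```

```text
26.95 [ 0.5065 -0.1802  0.0632] -0.7832 [-0.92 -0.75  0.51] [-0.156  0.133  0.714] 1.89 0.673
```

View pics/w8.png

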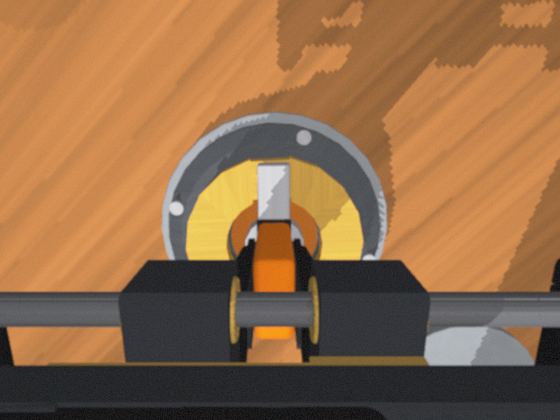

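View pics/s8.png

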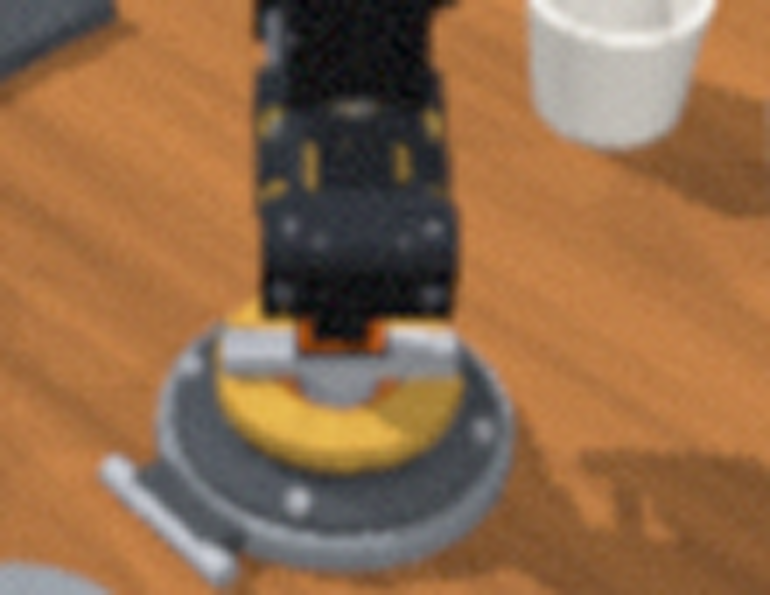

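The joint-6 torque jumped from 0.28 to 0.67 Nm, with the bar still seated and straight in the grip at (274,190). That is the stop, and one tiny further step will confirm it.

send_rows(motion=[[-1, [0, 0, 0], [0, 0, -0.003]], [-1, [0, 0, 0], [0, 0, -0.002]], [-1, [0, 0, 0], [0, 0, 0]], [-1, [0, 0, 0], [0, 0, 0]], [-1, [0, 0, 0], [0, 0, 0]], [-1, [0, 0, 0], [0, 0, 0]], [-1, [0, 0, 0], [0, 0, 0]], [-1, [0, 0, 0], [0, 0, 0]], [-1, [0, 0, 0], [0, 0, 0]], [-1, [0, 0, 0], [0, 0, 0]]])

```text
clock: 28.05
tcp_pos: [0.5065, -0.1802, 0.0632]
orientation: [[0.705, -0.709, -0.0], [-0.709, -0.705, -0.0], [0.0, 0.0, -1.0]]
wrist_force: [-0.1, -1.9, 1.0]
finger_gap: 0.0158
```

```bash
python3 ob.py
```

```text
28.05 [ 0.5065 -0.1802  0.0632] -0.7883 [-0.09 -1.91  1.02] [-0.266  0.008  0.759] 1.895 0.766
```

The torque holds and climbs to 0.77 Nm, so the ring is at its stop. I'll unwind the load within the pin play, then lift slowly.

send_rows(motion=[[-1, [0, 0, 0], [0, 0, 0.01]], [-1, [0, 0, 0], [0, 0, 0.01]], [-1, [0, 0, 0], [0, 0, 0.01]], [-1, [0, 0, 0], [0, 0, 0.01]], [-1, [0, 0, 0], [0, 0, 0.01]], [-1, [0, 0, 0], [0, 0, 0.005]], [-1, [0, 0, 0], [0, 0, 0]], [-1, [0, 0, 0], [0, 0, 0]], [-1, [0, 0, 0], [0, 0, 0]], [-1, [0, 0, 0], [0, 0, 0]]])

```text
clock: 29.05
tcp_pos: [0.5065, -0.18, 0.0631]
orientation: [[0.743, -0.669, -0.0], [-0.669, -0.743, 0.0], [-0.0, 0.0, -1.0]]
wrist_force: [0.1, 1.6, -0.2]
finger_gap: 0.0157
```

```bash
python3 ob.py
```

```text
29.05 [ 0.5065 -0.18    0.0631] -0.7333 [ 0.12  1.57 -0.23] [ 0.326 -0.033 -0.056] 1.84 -0.026
```

send_rows(motion=[[-1, [0, 0, 0.001], [0, 0, 0]], [-1, [0, 0, 0.001], [0, 0, 0]], [-1, [0, 0, 0.001], [0, 0, 0]], [-1, [0, 0, 0.001], [0, 0, 0]], [-1, [0, 0, 0.001], [0, 0, 0]], [-1, [0, 0, 0.001], [0, 0, 0]], [-1, [0, 0, 0.001], [0, 0, 0]], [-1, [0, 0, 0.001], [0, 0, 0]], [-1, [0, 0, 0.001], [0, 0, 0]], [-1, [0, 0, 0.001], [0, 0, 0]]])

```text
clock: 30.05
tcp_pos: [0.5065, -0.1801, 0.0732]
orientation: [[0.743, -0.669, -0.0], [-0.669, -0.743, -0.0], [-0.0, 0.0, -1.0]]
wrist_force: [-0.6, -0.6, -4.3]
finger_gap: 0.0157
```

send_rows(motion=[[-1, [0, 0, 0.002], [0, 0, 0]], [-1, [0, 0, 0.003], [0, 0, 0]], [-1, [0, 0, 0.005], [0, 0, 0]], [-1, [0, 0, 0.005], [0, 0, 0]], [-1, [0, 0, 0.006], [0, 0, 0]], [-1, [0, 0, 0.006], [0, 0, 0]], [-1, [0, 0, 0.005], [0, 0, 0]], [-1, [0, 0, 0], [0, 0, 0]], [-1, [0, 0, 0], [0, 0, 0]], [-1, [0, 0, 0], [0, 0, 0]]])

```text
clock: 31.05
tcp_pos: [0.5064, -0.1801, 0.105]
orientation: [[0.743, -0.669, -0.0], [-0.669, -0.743, 0.0], [-0.0, 0.0, -1.0]]
wrist_force: [-1.0, -0.8, -3.6]
finger_gap: 0.0158
```

```bash
python3 ob.py; python3 - <<'E'
from h import *
s=imaging.camera("side");crop(s["color"],250,180,140,105,5,"pics/s9.png")
E
```

```text
31.05 [ 0.5064 -0.1801  0.105 ] -0.7332 [-0.96 -0.81 -3.63] [ 0.075  0.004 -0.028] 1.84 -0.0
```

View pics/s9.png

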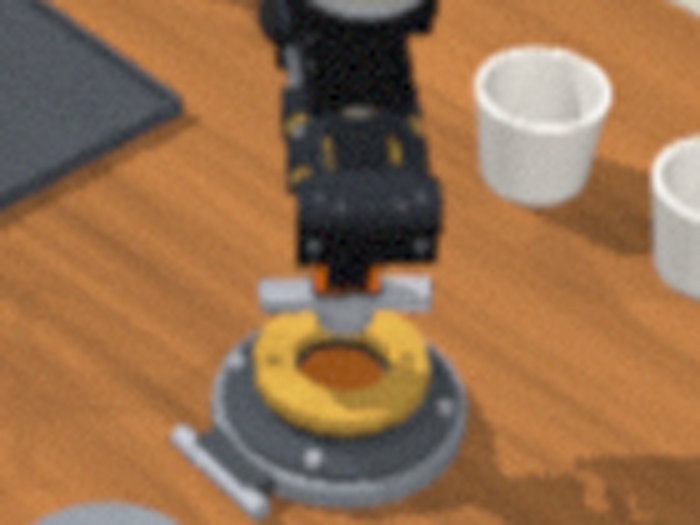

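```bash
python3 - <<'E'
from h import *
c=imaging.camera("side")
a=onz(c,250+271/5-.4,180+359/5-.4,.044);b=onz(c,250+407/5-.4,180+358/5-.4,.044);d=a-b
print(a,b,(a+b)/2,np.linalg.norm(d),np.arctan2(d[1],d[0]), np.arctan2(-d[1],-d[0]))
E
```

```text
[ 0.48094625 -0.15356667  0.044     ] [ 0.53483768 -0.20361434  0.044     ] [ 0.50789197 -0.1785905   0.044     ] 0.07354628046385808 2.393158499416494 -0.7484341541732993
```

The holes have turned 0.89 rad, from +0.139 to about -0.75, which agrees with the stop being reached. I'll carry the spanner back to its original place.

send_rows(motion=[[-1, [0, 0.02, 0], [0, 0, 0.05]], [-1, [0.001, 0.035, 0], [0, 0, 0.1]], [-1, [0.001, 0.04, 0], [0, 0, 0.11]], [-1, [0.001, 0.045, 0], [0, 0, 0.12]], [-1, [0.001, 0.045, 0], [0, 0, 0.12]], [-1, [0.001, 0.045, 0], [0, 0, 0.12]], [-1, [0.001, 0.045, 0], [0, 0, 0.12]], [-1, [0.001, 0.04, 0], [0, 0, 0.11]], [-1, [0.001, 0.03, 0], [0, 0, 0.1]], [-1, [0.002, 0.018, 0], [0, 0, 0.07]]])

```text
clock: 32.15
tcp_pos: [0.5161, 0.1852, 0.105]
orientation: [[0.957, 0.289, -0.0], [0.289, -0.957, -0.0], [-0.0, -0.0, -1.0]]
wrist_force: [0.5, -0.1, -3.2]
finger_gap: 0.0156
```

send_rows(motion=[[-1, [0, 0, 0], [0, 0, 0]], [-1, [0, 0, 0], [0, 0, 0]], [-1, [0, 0, 0], [0, 0, 0]], [-1, [0, 0, -0.01], [0, 0, 0]], [-1, [0, 0, -0.015], [0, 0, 0]], [-1, [0, 0, -0.015], [0, 0, 0]], [-1, [0, 0, -0.01], [0, 0, 0]], [-1, [0, 0, -0.008], [0, 0, 0]], [-1, [0, 0, 0], [0, 0, 0]], [-1, [0, 0, 0], [0, 0, 0]]])

```text
clock: 33.15
tcp_pos: [0.5167, 0.1828, 0.0473]
orientation: [[0.959, 0.283, 0.0], [0.283, -0.959, -0.0], [0.0, 0.0, -1.0]]
wrist_force: [-0.1, -0.2, -3.4]
finger_gap: 0.0157
```

```bash
python3 ob.py; python3 - <<'E'
from h import *
c=imaging.camera("wrist");cv2.imwrite("pics/w10.png",c["color"])
E
```

```text
33.15 [0.5167 0.1828 0.0473] 0.2865 [-0.08 -0.16 -3.42] [-0.049  0.075  0.037] 1.504 0.001
```

View pics/w10.png

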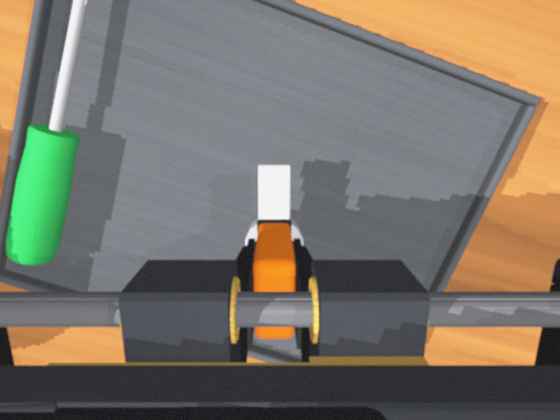

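The spanner is 12.7 mm above its standing height, over clear tray floor, with the bar at (274,190). I'll lower it gently.

send_rows(motion=[[-1, [0, 0, -0.003], [0, 0, 0]], [-1, [0, 0, -0.003], [0, 0, 0]], [-1, [0, 0, -0.002], [0, 0, 0]], [-1, [0, 0, -0.002], [0, 0, 0]], [-1, [0, 0, -0.001], [0, 0, 0]], [-1, [0, 0, -0.001], [0, 0, 0]], [-1, [0, 0, -0.0005], [0, 0, 0]], [-1, [0, 0, 0], [0, 0, 0]], [-1, [0, 0, 0], [0, 0, 0]], [-1, [0, 0, 0], [0, 0, 0]]], grip_force=10)

```text
clock: 34.2
tcp_pos: [0.5165, 0.1829, 0.0347]
orientation: [[0.959, 0.283, 0.0], [0.283, -0.959, -0.0], [0.0, 0.0, -1.0]]
wrist_force: [-0.0, 1.0, -3.0]
finger_gap: 0.0163
```

```bash
python3 ob.py
```

```text
34.2 [0.5165 0.1829 0.0347] 0.2869 [-0.04  1.03 -2.99] [ 0.018  0.032 -0.011] 1.504 0.0
```

send_rows(motion=[[-1, [0, 0, -0.0003], [0, 0, 0]], [-1, [0, 0, -0.0003], [0, 0, 0]], [-1, [0, 0, 0], [0, 0, 0]], [-1, [0, 0, 0], [0, 0, 0]], [-1, [0, 0, 0], [0, 0, 0]], [-1, [0, 0, 0], [0, 0, 0]], [-1, [0, 0, 0], [0, 0, 0]], [-1, [0, 0, 0], [0, 0, 0]], [-1, [0, 0, 0], [0, 0, 0]], [-1, [0, 0, 0], [0, 0, 0]]], grip_force=5)

```text
clock: 35.2
tcp_pos: [0.5167, 0.1829, 0.0346]
orientation: [[0.959, 0.283, 0.001], [0.283, -0.959, 0.0], [0.001, 0.0, -1.0]]
wrist_force: [-1.9, -0.3, 5.2]
finger_gap: 0.0158
```

```bash
python3 ob.py
```

```text
35.2 [0.5167 0.1829 0.0346] 0.2869 [-1.92 -0.33  5.19] [-0.046  0.324  0.02 ] 1.504 0.006
```

It's on the floor, as the vertical force shows. I'll ease off and open.

send_rows(motion=[[-1, [0, 0, 0.0004], [0, 0, 0]], [-1, [0, 0, 0], [0, 0, 0]], [-0.62, [0, 0, 0], [0, 0, 0]], [-0.6, [0, 0, 0], [0, 0, 0]], [-0.5, [0, 0, 0], [0, 0, 0]], [-0.4, [0, 0, 0], [0, 0, 0]], [-0.2, [0, 0, 0], [0, 0, 0]], [0, [0, 0, 0], [0, 0, 0]], [0, [0, 0, 0], [0, 0, 0]], [0, [0, 0, 0], [0, 0, 0]]])

```text
clock: 36.2
tcp_pos: [0.5165, 0.1829, 0.0345]
orientation: [[0.959, 0.283, 0.0], [0.283, -0.959, -0.0], [0.0, 0.0, -1.0]]
wrist_force: [-0.4, 0.2, 0.2]
finger_gap: 0.0469
```

send_rows(motion=[[0, [0, 0, 0], [0, 0, 0]], [0, [0, 0, 0.003], [0, 0, 0]], [0, [0, 0, 0.006], [0, 0, 0]], [0, [0, 0, 0.01], [0, 0, 0]], [0, [0, 0, 0.02], [0, 0, 0]], [0, [0, 0, 0.03], [0, 0, 0]], [0, [0, 0, 0.03], [0, 0, 0]], [0, [0, 0, 0.03], [0, 0, 0]], [0, [0, 0, 0.03], [0, 0, 0]], [0, [0, 0, 0.02], [0, 0, 0]]])

```text
clock: 37.2
tcp_pos: [0.5167, 0.1829, 0.2166]
orientation: [[0.959, 0.283, 0.003], [0.283, -0.959, 0.001], [0.003, 0.0, -1.0]]
wrist_force: [0.1, -0.1, -0.6]
finger_gap: 0.0476
```

```bash
python3 ob.py; python3 - <<'E'
from h import *
c=imaging.camera("wrist");cv2.imwrite("pics/w11.png",c["color"])
t=imaging.camera("top");cv2.imwrite("pics/t11.png",t["color"])
E
```

```text
37.2 [0.5167 0.1829 0.2166] 0.2868 [ 0.14 -0.06 -0.64] [-0.004  0.042  0.029] 1.504 -0.001
```

View pics/w11.png

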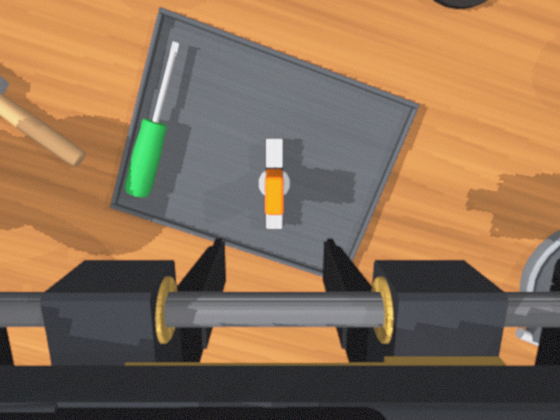

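View pics/t11.png

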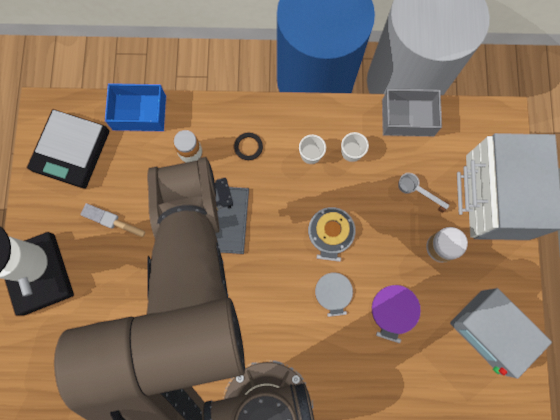

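The wrist view shows the spanner standing upright and released at about (274,185). In the top view the bystanders sit where they were. A last check of the ring's angle from the top view follows.

```bash
python3 - <<'E'
from h import *
t=imaging.camera("top"); crop(t["color"],300,200,66,60,10,"pics/t12.png")
a=cv2.imread("pics/top0.png");d=cv2.absdiff(a,t["color"]).max(2)
E
```

```text
(no output)
```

View pics/t12.png

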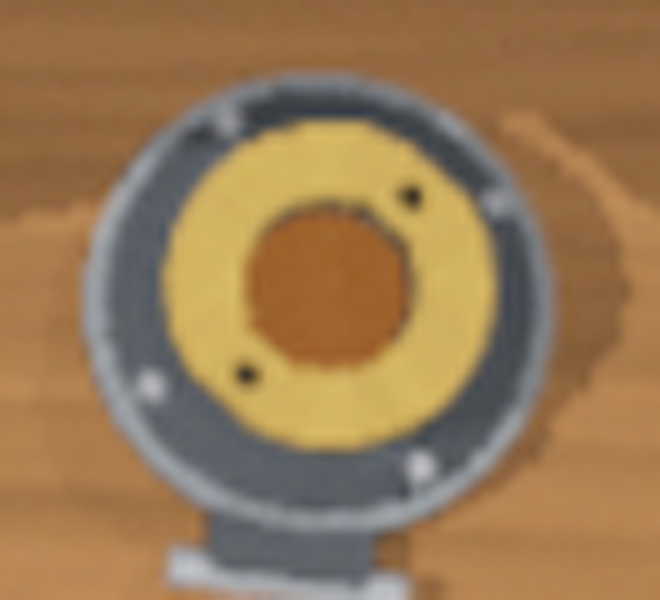

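```bash
python3 - <<'E'
from h import *
t=imaging.camera("top")
a=onz(t,300+411/10-.45,200+195/10-.45,.044);b=onz(t,300+247/10-.45,200+374/10-.45,.044);d=a-b;print(np.linalg.norm(d),np.arctan2(d[1],d[0]))
from station import order
print(order.close_job())
E
```

```text
0.07218822034270568 -0.726152195892823
the job is handed in; nothing more can be done
None
```

I turned the ring clockwise until it came up against its stop, put the spanner back in its tray, and handed the job in at about 37 s of the 72 s allowed.

- **Seating:** Both pins went into the holes with no side load and about 3.5 N of press. The tool height put the pin tips about 9 mm below the ring's face before any turning.
- **Turning:** The torque stayed at friction level (about 0.3 Nm) until the tool had turned about 0.92 rad. It then jumped to 0.7 Nm and held at 0.77 Nm, which I took as the hard stop. I unwound the load before lifting the pins out.
- **Spanner:** It stands upright and released at its original spot in the tray, with the gripper open and clear above it.
- **Bystanders:** None showed any visible movement. I compared the pictures by eye only, and the arm hid part of the tray in the last top view.

**Disagreement:** The pictures differ on how far the holes turned: 0.86 rad from the top view and 0.89 rad from the side view. The ring's starting angle (0 to 0.25 rad) was never read, so the pictures alone do not prove it is home. That rests mainly on the torque at the stop.

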